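# Find the proud support pad

## Task

One of the six square support pads in the aluminium levelling plate is too thick and makes the microscope stage rock. Take the blue touch probe, feel one pad after another gently with its foot (20 N is already too much for the plate), compare them to find the one that stands highest, and leave the probe standing upright and free, centred on that pad, without tipping the probe over or disturbing the other things.

Things in the scene. Friction and masses are not known exactly. Their poses are not given: they have to be found in the camera images.
- plate: Aluminium levelling plate, fixed to the table, 150 mm (its x) by 200 mm (its y), 18 mm thick; origin at the centre of its underside. Six dark 28 mm square steel pads sit with 0.75 mm play in pockets centred at x = -35 or +35 mm and y = -60, 0 or +60 mm in its axes. It must never carry more than 20 N.
- pads (a point): Centre of the pad field, 24 mm above the plate's underside: the normal height of the flat pad tops (6 mm above the plate's face); axes as the plate's. One pad is 1 mm lower; exactly one other, any of the six, is 3 mm higher (27 mm above the underside). The pads look alike from above and are rigid.
- probe: Touch probe, loose, round, 74 mm tall, about 0.12 kg, upright on the holder at the start; origin at the foot's underside with the spring relaxed, z up along it. Blue grip 28 mm in diameter from 32 to 74 mm, white band near its top; below it a bare steel stem 14 mm in diameter and the foot.
- sole (a point): Centre of the flat underside of the probe's steel foot (22 mm in diameter, 10 mm high). Foot and stem slide up into the grip against a stiff spring, about 3 N per mm, for at most 5 mm (15 N), then stop dead.
- holder: Black plastic rest block for the probe, fixed to the table, 90 x 70 mm and 12 mm high; origin at the centre of its underside. The probe stands freely on its flat top.
- spray_can: Bystander, loose, to be left alone: upright grey spray can, 60 mm across and 160 mm tall.
- regulator: Bystander, loose, to be left alone: brass gas regulator with a green collar and a small dial, about 100 x 70 x 55 mm.
- tray: Bystander, loose, to be left alone: grey plastic divided parts tray, 90 x 130 x 30 mm.
- screwdriver: Bystander, loose, to be left alone: screwdriver lying on the table.
- eyepiece: Bystander, loose, to be left alone: black and silver microscope eyepiece standing on its end, 52 mm across and 52 mm tall.
- battery: Bystander, loose, to be left alone: black battery pack, 100 x 60 x 32 mm.
Not all that is in view belongs to the job. What is meant by the plate is not purple or red, and is the larger of those in its own colour.

How it is judged:
By the outcome, as a careful person would: the job done as asked, in the order asked, and still so for the second after the job is handed in, with the robot touching nothing.
It also fails if it takes over 58 s, if anything falls off the work surface, if the arm or the gripper's body presses on something with over 40 N, if the wrist force passes 120 N, or if a joint passes its speed limit or range.

## Robot

A 6-joint arm with a two-finger parallel gripper is mounted at the origin on the work surface. World frame = base frame: x ahead of the robot, y to its left, z up, the work surface at z = 0. Lengths are in m, angles in rad, forces in N, time in s.
With the tool pointing down it reaches from about 0.3 to 0.875 m from the base axis. Payload 6.4 kg.
Tool frame: the origin (TCP) lies midway between the tips of the shut fingers; the grasp point (between the pads) lies 19 mm behind it; z points along the fingers, y is the line along which they close (so a half turn about z gives the same grasp; the last joint's range is limited). The gripper opens to 88 mm and grips with 3 to 60 N. Pads are 18 mm wide; open, the fingers measure 123 mm over their backs; the gripper's body (75 mm by 187 mm) begins 45 mm behind the grasp point.
Start: joints at [-1.446, 0.181, 1.607, -0, 1.354, -0.206], TCP at [0.187, -0.544, 0.239] pointing down, gripper open.
Joint ranges: [-2.99, 2.99], [-0.89, 2.07], [0.3, 2.58], [-1.14, 4.28], [0, 2.63], [-3.12, 3.12]. Speed limits (rad/s): [2.57, 2.57, 3.01, 3.14, 3.14, 3.14].

## Interface

Orientations are given as [roll, pitch, yaw] about the fixed x, y, z axes, in that order (R = Rz(yaw) Ry(pitch) Rx(roll)).
In Python, from station import env gives the robot as it stands. The module is installed in compiled form; this text tells all that it offers.
- The arm moves only by the tool play_rows, never from a script. Its argument "steps" is a list of rows, each an object of numbers: "x", "y", "z": the shift along the world's x, y, z as a fraction of full scale; "wx", "wy", "wz": the turn, a rotation vector about the world's x, y, z as a fraction of full scale; "gripper": the closure, from -1 (fully open) to 1 (shut). In form: [{"x": .., "y": .., "z": .., "wx": .., "wy": .., "wz": .., "gripper": ..}, ...]. A call has exactly 5 rows; each row shifts and turns the commanded pose from where the row before left it; what a row does not reach is not made up. Full scale, the value 1, is 5 cm for a shift and pi rad for a turn. A row lasts 1/12 s, in which the tool goes at most 41.7 mm and 7.16 degrees, less where a joint would pass 70% of its speed; a pose out of reach is approached as far as the arm can. A call with a number of a shift or a turn outside -1 to 1 is refused whole. A call with a gripper value outside its range is refused whole. The fingers move at their own pace and stop on an object; "newtons" is the grip in N (left out, the last holds). Time passes only in rows, so rows that do not move let the fingers close, or fill a call up. It gives the time, the measured TCP pose, the force, the opening and the grip force at its end, in the units of the state.
- env.read_state(): the state, without advancing time (a new reading comes with each control period).
- env.get_image(name): name is "scene" or "side" or "wrist"; returns a dict with "pixels" (480x640x3 uint8, blue, green, red), "fov_y" (degrees; the focal length in pixels is half the picture's height over the tangent of half this angle, whatever the lens; pixels are square), "cx", "cy" (the principal point, pixels), "view" (4x4, takes a point from world to camera coordinates); the wrist camera has in their place "hand_eye" (4x4, takes a point from camera to tool coordinates, whose origin is the TCP and whose axes are the flange's). Camera axes: x right, y down, z forward; pixel columns grow to the right and rows downward; lengths in m; the calibration is good to about 2 mm. A picture is of the moment at which its call begins: read the wrist's pose just before it. There is no depth.
- env.close_job(): hands the job in; it is judged then, once.
The state is a dict: "t": time; "joints": joint angles; "joint_velocities": joint speeds; "tau": joint torques, N m; "tcp_pos": TCP position; "tcp_rot": TCP orientation; "ft_force": force on the tool from outside, world axes, zero at the start; "torque": the same for the moment, N m; "grip_width": finger opening in m; "grasp_force": force on a finger pad.
Only numpy, scipy, OpenCV 4.12 (cv2) and the standard library are available. Lean on these libraries where they do the work, as an engineer would, in place of code of your own. Each camera call takes 0.05 s, during which the arm holds its last target. There are 200 camera calls.

## Working session

There is one attempt and no reset: what is moved stays moved. The work goes in short steps, Python scripts to look and compute and a tool call to move; the robot and the scene stay as the last step left them, time stands still between calls to the robot, and variables do not carry over. Pictures are saved under pics/ and viewed, at most 10 in all, crops included, and the job is handed in when it is done.

Besides the shell and the picture viewer there is one more tool, called by a JSON object that holds its "name" and its "arguments". play_rows: Moves the arm, as the interface text tells. Shift numbers are shares of 5 cm and turn numbers shares of pi rad, none past 1 either way. Its arguments: {"type":"object","properties":{"steps":{"type":"array","items":{"type":"object","properties":{"x":{"type":"number","minimum":-1,"maximum":1},"y":{"type":"number","minimum":-1,"maximum":1},"z":{"type":"number","minimum":-1,"maximum":1},"wx":{"type":"number","minimum":-1,"maximum":1},"wy":{"type":"number","minimum":-1,"maximum":1},"wz":{"type":"number","minimum":-1,"maximum":1},"gripper":{"type":"number"}}}},"newtons":{"type":"number"}},"required":["steps"]}

```bash
mkdir -p pics; cat > h.py <<'E'
import numpy as np, cv2
from station import env
from scipy.spatial.transform import Rotation as R
def grab(n):
    s=env.read_state(); im=env.get_image(n)
    f=240/np.tan(np.radians(im["fov_y"])/2)
    if n=="wrist":
        T=np.eye(4); T[:3,:3]=R.from_euler('xyz',s["tcp_rot"]).as_matrix(); T[:3,3]=s["tcp_pos"]
        C=T@np.array(im["hand_eye"])
    else: C=np.linalg.inv(np.array(im["view"]))
    return im["pixels"],(f,im["cx"],im["cy"],C)
def ray(c,u,v,z):
    f,cx,cy,C=c; d=C[:3,:3]@np.array([(u-cx)/f,(v-cy)/f,1]); o=C[:3,3]
    return o+d*(z-o[2])/d[2]
def proj(c,p):
    f,cx,cy,C=c; q=np.linalg.inv(C)@np.append(p,1); return np.array([f*q[0]/q[2]+cx,f*q[1]/q[2]+cy])
def save(n,name):
    import pickle
    p,c=grab(n); cv2.imwrite(f"pics/{name}.png",p); pickle.dump(c,open(f"pics/{name}.pkl","wb")); return p,c
def cam(name):
    import pickle; return pickle.load(open(f"pics/{name}.pkl","rb"))
E
python3 -c "
from h import *
for n in ['scene','side']:
    p,c=save(n,n+'0'); print(n,c)
print(env.read_state())"
```

```text
scene (np.float64(621.9737169360434), 319.6458298442432, 236.0845650605446, array([[ 0.03212257,  0.75785045, -0.65163705,  1.51131933],
       [ 0.99936494, -0.0142934 ,  0.03264073,  0.01026525],
       [ 0.01542269, -0.65227172, -0.75782831,  1.19278899],
       [ 0.        ,  0.        ,  0.        ,  1.        ]]))
side (np.float64(476.18132137690446), 314.93392005538175, 232.9513100547569, array([[-0.99975757,  0.00340161,  0.02175399,  0.47315943],
       [-0.01531074,  0.60262969, -0.79787407,  1.07912076],
       [-0.01582365, -0.79801371, -0.60243151,  0.84979542],
       [ 0.        ,  0.        ,  0.        ,  1.        ]]))
{'t': 0.1, 'joints': array([-1.44631904e+00,  1.81449848e-01,  1.60787561e+00, -4.72723264e-05,
        1.35379346e+00, -2.06294425e-01]), 'joint_velocities': array([ 5.25202132e-04,  7.70369866e-05, -2.68795984e-03,  1.64627519e-04,
        1.38573394e-03, -6.61712008e-04]), 'tau': array([ 5.27264438e-04, -4.34816766e+01, -3.42695045e+01,  7.04183662e-02,
        3.40068480e-02, -3.95888958e-05]), 'tcp_pos': array([ 0.18669076, -0.5433536 ,  0.23792539]), 'tcp_rot': array([-3.14008930e+00, -2.67461162e-04,  3.30781726e-01]), 'ft_force': array([ 0.14786419, -1.03335318, -0.11827626]), 'torque': array([-0.05499047, -0.00175731,  0.06744657]), 'grasp_force': 0.0, 'grip_width': 0.08829930916423431}
```

View pics/scene0.png

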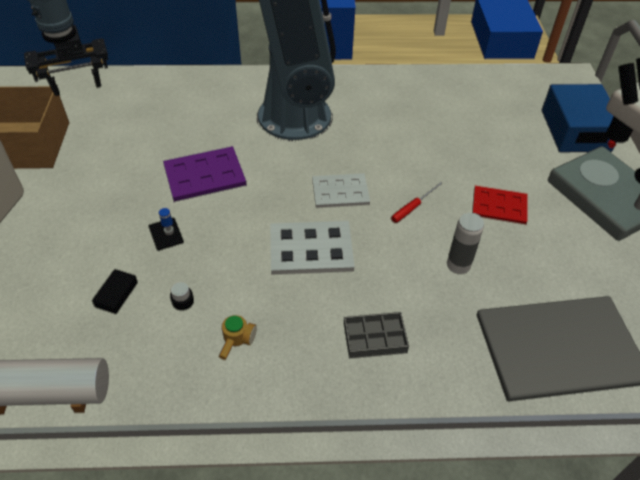

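View pics/side0.png

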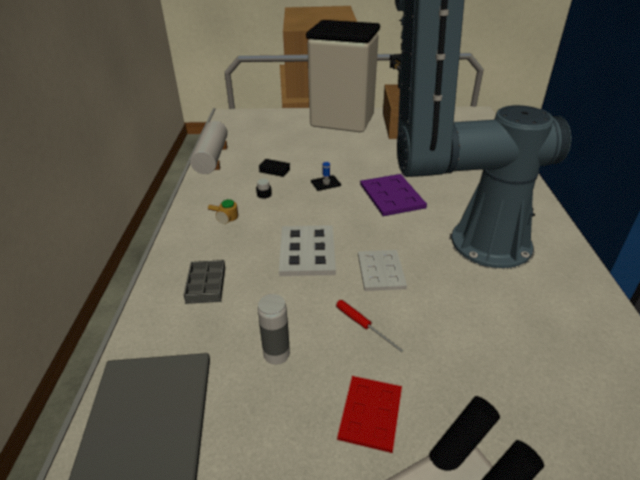

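The scene view shows the grey plate with dark pads at about (312,246), the probe on its black holder at (166,225), and the eyepiece at (181,296). The side view agrees. I'll enlarge both regions.

```bash
python3 -c "
from h import *
p=cv2.imread('pics/scene0.png')
a=cv2.resize(p[210:285,262:362],None,fx=5,fy=5,interpolation=2)
b=cv2.resize(p[200:255,145:190],None,fx=6,fy=6,interpolation=2)
o=np.zeros((375,790,3),np.uint8); o[:375,:500]=a; o[:330,510:780]=b
cv2.imwrite('pics/crop0.png',o)
c=cam('scene0')
for u,v in [(287,234),(310,234),(334,234),(287,256),(311,255),(335,254)]: print(ray(c,u,v,.024).round(4))
print('probe top',ray(c,166.5,212,.074+.012),'foot',ray(c,168.5,231,.015))
"
```

```text
[ 0.4979 -0.0203  0.024 ]
[0.499  0.0368 0.024 ]
[0.5001 0.0965 0.024 ]
[ 0.5681 -0.0201  0.024 ]
[0.5662 0.0378 0.024 ]
[0.5642 0.0959 0.024 ]
probe top [ 0.47588772 -0.30969392  0.086     ] foot [ 0.474641  -0.3169456  0.015    ]
```

View pics/crop0.png

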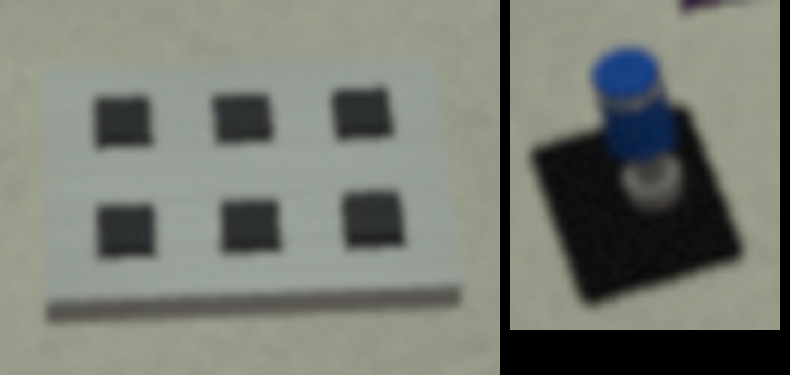

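{"name": "play_rows", "arguments": {"steps": [{"x": 0.55, "y": 0.44, "gripper": -1}, {"x": 0.55, "y": 0.44, "gripper": -1}, {"x": 0.55, "y": 0.44, "gripper": -1}, {"x": 0.55, "y": 0.44, "gripper": -1}, {"x": 0.55, "y": 0.44, "gripper": -1}], "newtons": 30}}

```text
invalid input at $.steps[0]: expected keys x, y, z, wx, wy, wz, gripper
```

{"name": "play_rows", "arguments": {"steps": [{"x": 0.55, "y": 0.44, "gripper": -1}, {"x": 0.55, "y": 0.44, "gripper": -1}, {"x": 0.55, "y": 0.44, "gripper": -1}, {"x": 0.3, "y": 0.2, "gripper": -1}, {"gripper": -1}]}}

```text
invalid input at $.steps[0]: expected keys x, y, z, wx, wy, wz, gripper
```

```bash
python3 -c "
from h import *
from scipy.optimize import least_squares
c=cam('scene0')
px=np.array([(123,121),(243,118),(363,113),(126,231),(251,226),(374,219)])/5+[261.6,209.6]
P=np.array([ray(c,*q,.024)[:2] for q in px]);m=P.mean(0)
L=np.array([(x,y) for x in(-.035,.035) for y in(-.06,0,.06)])
f=lambda a:(L@np.array([[np.cos(a[2]),np.sin(a[2])],[-np.sin(a[2]),np.cos(a[2])]])+a[:2]-P).ravel()
r=least_squares(f,[*m,0]);print(r.x,(r.fun*1000).round(1))
print(ray(c,164.4,211.6,.086),ray(c,168.6,231.5,.013))
p,c=save('wrist','w1');s=env.read_state();print(s['t'],s['tcp_pos'],s['tcp_rot'],s['ft_force'])"
```

```text
[0.53056015 0.03850037 0.03240366] [ 0.3 -0.3 -0.8 -0.  -0.6  0.  -0.   0.3 -0.  -0.1  1.2  0.2]
[ 0.47447481 -0.31491391  0.086     ] [ 0.47455457 -0.31704262  0.013     ]
0.15 [ 0.18673703 -0.54342061  0.23804447] [-3.14030391e+00 -2.96418193e-04  3.30806424e-01] [ 0.01306259  0.59426482 -0.30684583]
```

View pics/w1.png

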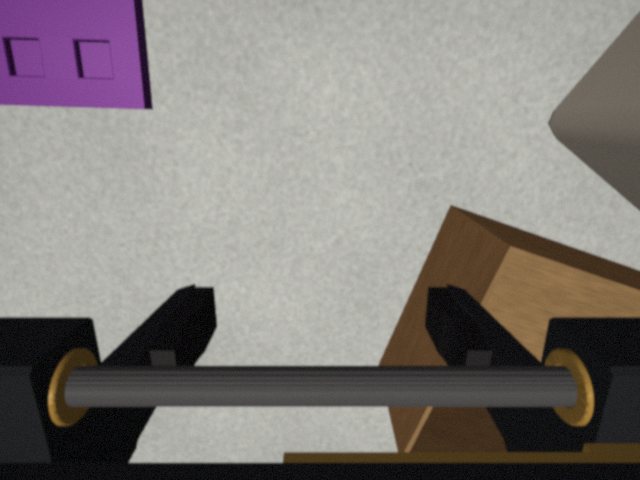

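The wrist view (arm not moved yet) shows the fingers, the purple plate at top left (75,50) and a box at lower right. The rows need all keys, so I'll resend.

{"name": "play_rows", "arguments": {"steps": [{"x": 0.55, "y": 0.44, "z": 0, "wx": 0, "wy": 0, "wz": 0, "gripper": -1}, {"x": 0.55, "y": 0.44, "z": 0, "wx": 0, "wy": 0, "wz": 0, "gripper": -1}, {"x": 0.55, "y": 0.44, "z": 0, "wx": 0, "wy": 0, "wz": 0, "gripper": -1}, {"x": 0.55, "y": 0.44, "z": 0, "wx": 0, "wy": 0, "wz": 0, "gripper": -1}, {"x": 0.55, "y": 0.44, "z": 0, "wx": 0, "wy": 0, "wz": 0, "gripper": -1}], "newtons": 30}}

```text
t: 0.57
tcp_pos: [0.3252, -0.4325, 0.2385]
tcp_rot: [-3.141, -0.0, 0.33]
ft_force: [0.9, -0.7, -0.7]
grip_width: 0.0879
grasp_force: 0.0
```

{"name": "play_rows", "arguments": {"steps": [{"x": 0.55, "y": 0.44, "z": 0, "wx": 0, "wy": 0, "wz": 0, "gripper": -1}, {"x": 0.55, "y": 0.44, "z": 0, "wx": 0, "wy": 0, "wz": 0, "gripper": -1}, {"x": 0.55, "y": 0.44, "z": 0, "wx": 0, "wy": 0, "wz": 0, "gripper": -1}, {"x": 0.55, "y": 0.44, "z": 0, "wx": 0, "wy": 0, "wz": 0, "gripper": -1}, {"x": 0, "y": 0, "z": 0, "wx": 0, "wy": 0, "wz": 0, "gripper": -1}]}}

```text
t: 0.98
tcp_pos: [0.4379, -0.3417, 0.2385]
tcp_rot: [-3.14, -0.002, 0.336]
ft_force: [1.0, 0.0, 0.9]
grip_width: 0.0879
grasp_force: 0.0
```

```bash
python3 -c "
from h import *
p,c=save('wrist','w2');s=env.read_state();print(s['t'],s['tcp_pos'],s['tcp_rot'],s['ft_force']);print(c)"
```

```text
1.0333 [ 0.43609649 -0.34349091  0.23841483] [-3.14086103e+00 -1.68827029e-04  3.35638503e-01] [-0.16680706 -0.70235895 -0.62968725]
(np.float64(388.0034623855791), 320.55497032108195, 234.98750980920087, array([[ 0.32922866, -0.90229274, -0.27834564,  0.51035843],
       [-0.94424657, -0.3154186 , -0.09439026, -0.31640182],
       [-0.00262775,  0.29390289, -0.95583167,  0.38417346],
       [ 0.        ,  0.        ,  0.        ,  1.        ]]))
```

View pics/w2.png

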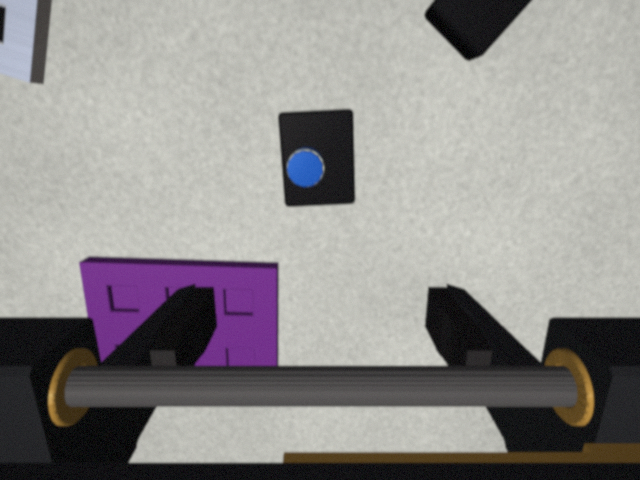

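The wrist view shows the probe's blue top at (305.5,168) on the holder, with clear space around it.

```bash
python3 -c "
from h import *
c=cam('w2');p=ray(c,305.5,168,.086);print(p, p-env.read_state()['tcp_pos'])
im=cv2.imread('pics/w2.png').astype(int);m=(im[...,0]-im[...,2]>80)&(im[...,0]>im[...,1]+50);m[230:]=0
y,x=np.nonzero(m);print(x.mean(),y.mean(),x.min(),x.max(),y.min(),y.max())"
```

```text
[ 0.47026244 -0.31737841  0.086     ] [ 0.03416595  0.0261125  -0.15241483]
304.4672897196262 168.71651090342678 287 321 151 186
```

{"name": "play_rows", "arguments": {"steps": [{"x": 0.35, "y": 0.26, "z": -0.4, "wx": 0, "wy": 0, "wz": 0, "gripper": -1}, {"x": 0.35, "y": 0.26, "z": -0.4, "wx": 0, "wy": 0, "wz": 0, "gripper": -1}, {"x": 0, "y": 0, "z": -0.4, "wx": 0, "wy": 0, "wz": 0, "gripper": -1}, {"x": 0, "y": 0, "z": -0.4, "wx": 0, "wy": 0, "wz": 0, "gripper": -1}, {"x": 0, "y": 0, "z": 0, "wx": 0, "wy": 0, "wz": 0, "gripper": -1}]}}

```text
t: 1.45
tcp_pos: [0.4666, -0.3184, 0.1542]
tcp_rot: [-3.135, 0.004, 0.33]
ft_force: [-1.1, 0.7, -0.7]
grip_width: 0.0882
grasp_force: 0.0
```

```bash
python3 -c "
from h import *
p,c=save('wrist','w3');s=env.read_state();print(s['t'],s['tcp_pos'],s['tcp_rot'],s['ft_force']);
im=p.astype(int);m=(im[...,0]-im[...,2]>80)&(im[...,0]>im[...,1]+50)
y,x=np.nonzero(m);print(x.mean(),y.mean(),x.min(),x.max(),y.min(),y.max())
T=s['tcp_pos'];print(proj(c,[T[0],T[1],.086]));g=ray(c,x.mean(),y.mean(),.086);print(g)"
```

```text
1.5 [ 0.46732767 -0.3192911   0.15637892] [-3.13687664e+00  2.59262112e-03  3.30022189e-01] [ 0.00772845 -0.13936947  0.18624457]
321.2153080273802 245.1891723708774 298 344 212 267
[324.105143   251.60714544]
[ 0.47052403 -0.31640922  0.086     ]
```

View pics/w3.png

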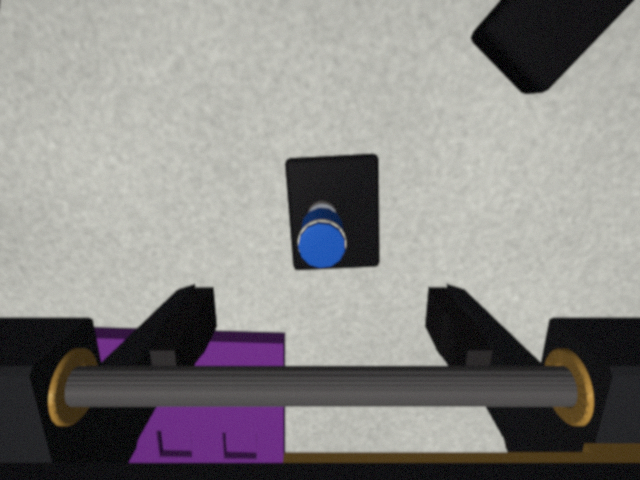

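The probe top is centred at about (322,244), in line with the finger midline. I'll shift by about (+3.5, +2.5) mm, then descend and grip.

{"name": "play_rows", "arguments": {"steps": [{"x": 0.07, "y": 0.05, "z": -0.54, "wx": 0, "wy": 0, "wz": 0, "gripper": -1}, {"x": 0, "y": 0, "z": -0.54, "wx": 0, "wy": 0, "wz": 0, "gripper": -1}, {"x": 0, "y": 0, "z": -0.54, "wx": 0, "wy": 0, "wz": 0, "gripper": -1}, {"x": 0, "y": 0, "z": -0.54, "wx": 0, "wy": 0, "wz": 0, "gripper": -1}, {"x": 0, "y": 0, "z": 0, "wx": 0, "wy": 0, "wz": 0, "gripper": -1}]}}

```text
t: 1.92
tcp_pos: [0.47, -0.3161, 0.0471]
tcp_rot: [-3.135, 0.003, 0.33]
ft_force: [-0.7, 0.9, -1.2]
grip_width: 0.088
grasp_force: 0.0
```

{"name": "play_rows", "arguments": {"steps": [{"x": 0, "y": 0, "z": 0, "wx": 0, "wy": 0, "wz": 0, "gripper": -0.2}, {"x": 0, "y": 0, "z": 0, "wx": 0, "wy": 0, "wz": 0, "gripper": 0.1}, {"x": 0, "y": 0, "z": 0, "wx": 0, "wy": 0, "wz": 0, "gripper": 0.2}, {"x": 0, "y": 0, "z": 0, "wx": 0, "wy": 0, "wz": 0, "gripper": 0.25}, {"x": 0, "y": 0, "z": 0, "wx": 0, "wy": 0, "wz": 0, "gripper": 0.3}]}}

```text
t: 2.33
tcp_pos: [0.4735, -0.3182, 0.0524]
tcp_rot: [3.139, -0.001, 0.331]
ft_force: [-0.5, 0.4, -0.6]
grip_width: 0.057
grasp_force: 0.0
```

```bash
python3 -c "
from h import *
p,c=save('wrist','w4');s=env.read_state();print(s['t'],s['tcp_pos'],s['tcp_rot'],s['ft_force'],s['grip_width'])"
```

```text
2.3833 [ 0.47338236 -0.31792919  0.05204937] [ 3.13964488e+00 -9.05726831e-04  3.30863540e-01] [ 0.51637651  0.15024704 -0.36620249] 0.05260517393416945
```

View pics/w4.png

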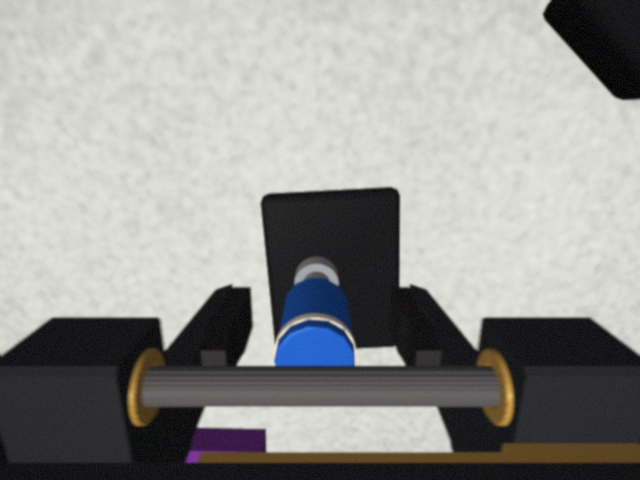

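The wrist view shows the probe upright between the fingers, with its top centred at (316,345). The finger midline is at 321, so the probe is about 2 mm off. I'll correct that and then close.

{"name": "play_rows", "arguments": {"steps": [{"x": -0.05, "y": 0.02, "z": -0.08, "wx": 0, "wy": 0, "wz": 0, "gripper": 0}, {"x": 0, "y": 0, "z": 0, "wx": 0, "wy": 0, "wz": 0, "gripper": 0.1}, {"x": 0, "y": 0, "z": 0, "wx": 0, "wy": 0, "wz": 0, "gripper": 0.2}, {"x": 0, "y": 0, "z": 0, "wx": 0, "wy": 0, "wz": 0, "gripper": 0.25}, {"x": 0, "y": 0, "z": 0, "wx": 0, "wy": 0, "wz": 0, "gripper": 0.3}]}}

```text
t: 2.8
tcp_pos: [0.4703, -0.3163, 0.0466]
tcp_rot: [-3.141, 0.0, 0.331]
ft_force: [-0.1, -1.2, -0.1]
grip_width: 0.0314
grasp_force: 0.0
```

{"name": "play_rows", "arguments": {"steps": [{"x": 0, "y": 0, "z": 0, "wx": 0, "wy": 0, "wz": 0, "gripper": 0.35}, {"x": 0, "y": 0, "z": 0, "wx": 0, "wy": 0, "wz": 0, "gripper": 0.5}, {"x": 0, "y": 0, "z": 0, "wx": 0, "wy": 0, "wz": 0, "gripper": 1}, {"x": 0, "y": 0, "z": 0, "wx": 0, "wy": 0, "wz": 0, "gripper": 1}, {"x": 0, "y": 0, "z": 0, "wx": 0, "wy": 0, "wz": 0, "gripper": 1}]}}

```text
t: 3.22
tcp_pos: [0.4704, -0.3165, 0.0468]
tcp_rot: [3.141, -0.0, 0.331]
ft_force: [0.1, -0.4, -0.2]
grip_width: 0.0267
grasp_force: 30.0
```

```bash
python3 -c "
from h import *
s=env.read_state();print(s)"
```

```text
{'t': 3.2167, 'joints': array([-8.01538838e-01,  4.09227702e-01,  1.75117543e+00, -1.91643888e-05,
        9.80874626e-01,  4.38487989e-01]), 'joint_velocities': array([-0.0016331 ,  0.00080342,  0.00174897,  0.00137121,  0.00022951,
       -0.00143641]), 'tau': array([ 2.29323003e-01, -4.68838298e+01, -2.64246172e+01,  1.42484000e-01,
        1.69275329e-01,  6.68474022e-04]), 'tcp_pos': array([ 0.47037245, -0.31646459,  0.04679938]), 'tcp_rot': array([ 3.14130079e+00, -1.19273066e-04,  3.30780176e-01]), 'ft_force': array([ 0.11760458, -0.40700017, -0.15217582]), 'torque': array([-0.14056592, -0.02175109,  0.04076378]), 'grasp_force': 29.97429330367595, 'grip_width': 0.026717421136535337}
```

{"name": "play_rows", "arguments": {"steps": [{"x": 0, "y": 0, "z": 0.4, "wx": 0, "wy": 0, "wz": 0, "gripper": 1}, {"x": 0, "y": 0, "z": 0.6, "wx": 0, "wy": 0, "wz": 0, "gripper": 1}, {"x": 0, "y": 0, "z": 0.6, "wx": 0, "wy": 0, "wz": 0, "gripper": 1}, {"x": 0, "y": 0, "z": 0.6, "wx": 0, "wy": 0, "wz": 0, "gripper": 1}, {"x": 0, "y": 0.4, "z": 0.4, "wx": 0, "wy": 0, "wz": 0, "gripper": 1}]}}

```text
t: 3.63
tcp_pos: [0.471, -0.2994, 0.1799]
tcp_rot: [3.137, -0.001, 0.329]
ft_force: [0.5, -0.3, 0.2]
grip_width: 0.0276
grasp_force: 30.0
```

{"name": "play_rows", "arguments": {"steps": [{"x": -0.05, "y": 0.6, "z": 0, "wx": 0, "wy": 0, "wz": 0, "gripper": 1}, {"x": -0.05, "y": 0.6, "z": 0, "wx": 0, "wy": 0, "wz": 0, "gripper": 1}, {"x": -0.05, "y": 0.6, "z": 0, "wx": 0, "wy": 0, "wz": 0, "gripper": 1}, {"x": -0.05, "y": 0.6, "z": 0, "wx": 0, "wy": 0, "wz": 0, "gripper": 1}, {"x": -0.05, "y": 0.6, "z": 0, "wx": 0, "wy": 0, "wz": 0, "gripper": 1}]}}

```text
t: 4.05
tcp_pos: [0.4571, -0.1448, 0.1765]
tcp_rot: [-3.141, 0.0, 0.33]
ft_force: [0.8, 0.2, -0.6]
grip_width: 0.0273
grasp_force: 30.0
```

{"name": "play_rows", "arguments": {"steps": [{"x": -0.05, "y": 0.6, "z": 0, "wx": 0, "wy": 0, "wz": 0, "gripper": 1}, {"x": -0.05, "y": 0.6, "z": 0, "wx": 0, "wy": 0, "wz": 0, "gripper": 1}, {"x": -0.05, "y": 0.6, "z": 0, "wx": 0, "wy": 0, "wz": 0, "gripper": 1}, {"x": 0, "y": 0.4, "z": 0, "wx": 0, "wy": 0, "wz": 0, "gripper": 1}, {"x": 0, "y": 0, "z": 0, "wx": 0, "wy": 0, "wz": 0, "gripper": 1}]}}

```text
t: 4.47
tcp_pos: [0.4493, -0.0329, 0.1763]
tcp_rot: [-3.14, 0.0, 0.334]
ft_force: [-0.5, -0.1, -0.3]
grip_width: 0.0271
grasp_force: 30.0
```

{"name": "play_rows", "arguments": {"steps": [{"x": 0, "y": 0.4, "z": 0, "wx": 0, "wy": 0, "wz": 0, "gripper": 1}, {"x": 0, "y": 0, "z": 0, "wx": 0, "wy": 0, "wz": 0, "gripper": 1}, {"x": 0, "y": 0, "z": 0, "wx": 0, "wy": 0, "wz": 0, "gripper": 1}, {"x": 0, "y": 0, "z": 0, "wx": 0, "wy": 0, "wz": 0, "gripper": 1}, {"x": 0, "y": 0, "z": 0, "wx": 0, "wy": 0, "wz": 0, "gripper": 1}]}}

```text
t: 4.88
tcp_pos: [0.4504, -0.0173, 0.1767]
tcp_rot: [3.141, 0.0, 0.33]
ft_force: [-0.2, 0.3, -0.2]
grip_width: 0.0272
grasp_force: 30.0
```

```bash
python3 -c "
from h import *
p,c=save('wrist','w5');s=env.read_state();print(s['t'],s['tcp_pos'],s['tcp_rot'],s['ft_force'],s['grip_width'],s['joint_velocities'])
a,b=np.array([.5306,.0385]),.032
for x in(-.035,.035):
  for y in(-.06,0,.06): print(proj(c,[a[0]+x-b*y,a[1]+y+b*x,.024]).round(1))"
```

```text
4.9333 [ 0.45036429 -0.01728586  0.17665421] [3.14143447e+00 1.73824045e-04 3.29689820e-01] [ 1.43699736 -0.32918697 -2.77718004] 0.027321135973011047 [ 0.00203935  0.00034104 -0.00122241  0.00071758  0.000538    0.00399589]
[348.  161.8]
[271.6 138. ]
[192.5 113.3]
[378.9  66.3]
[297.5  38.9]
[213.   10.4]
```

View pics/w5.png

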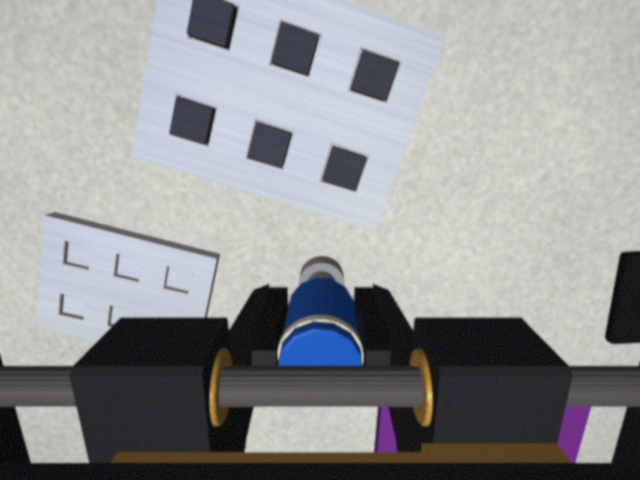

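The wrist view shows the pads at (345,168), (270,144), (192.5,120), (375,75), (295.5,48) and (212,22). The probe is upright in the fingers, with its foot visible at (322,265). I'll refine the plate fit.

```bash
python3 -c "
from h import *
from scipy.optimize import least_squares
c=cam('w5');im=cv2.imread('pics/w5.png');g=im.max(2)
P=[]
for q in [(345,168),(270,144),(192,120),(375,75),(295,48),(212,22)]:
    x0,y0=int(q[0]),int(q[1]);w=32;y1=max(0,y0-w);sub=(g[y1:y0+w,x0-w:x0+w]<115).astype(np.uint8)
    n,l,st,ce=cv2.connectedComponentsWithStats(sub);k=l[y0-y1,w];u=ce[k]+[x0-w,y1];print(u.round(1),st[k]);P.append(ray(c,*u,.024)[:2])
P=np.array(P)
L=np.array([(x,y) for x in(-.035,.035) for y in(-.06,0,.06)])
f=lambda a:((L@np.array([[np.cos(a[2]),np.sin(a[2])],[-np.sin(a[2]),np.cos(a[2])]])+a[:2]-P)[:5]).ravel()
r=least_squares(f,[.53,.038,0]);print(r.x,(r.fun*1000).round(1))
T=np.array([.45036,-.01729])
for z in(.074,.010,0): print(z,proj(c,[*T,.1766-.0348+z]).round(1))
print(proj(c,[T[0]+.01,T[1],.1766-.0348+.0]).round(1))"
```

```text
[343.9 168.1] [  10   10   44   45 1302]
[269.1 144.5] [  10   10   44   46 1389]
[192.1 120.4] [  10    8   46   49 1546]
[374.2  75.4] [   8    7   48   51 1624]
[294.5  48.4] [   8    6   48   54 1741]
[212.5  21.5] [   8    0   50   49 1899]
[0.52488543 0.03888214 0.02889054] [-0.4 -0.8 -0.5  0.  -0.5  1.4  0.7 -0.7  0.7  0.1]
0.074 [321.6 366.4]
0.01 [321.4 283.5]
0 [321.4 275.2]
[327.9 257.6]
```

```bash
python3 -c "
from h import *
c=cam('w5');T=np.array([.45036,-.01729]);b=.1766-.0348
d=np.array([np.cos(.33),np.sin(.33)])
for off in (0,.002,.004):
  for z,r in((.074,.014),(.070,.014),(.032,.014),(.010,.011),(0,.011)):
    print(off,z,proj(c,[*(T+d*(off+r)),b+z]).round(1),end=' ')
  print()
im=cv2.imread('pics/w5.png');print(im[250:330:2,321].tolist())"
```

```text
0 0.074 [321.6 327.8] 0 0.07 [321.6 321.2] 0 0.032 [321.5 274.5] 0 0.01 [321.4 262. ] 0 0 [321.4 254.6] 
0.002 0.074 [321.6 322. ] 0.002 0.07 [321.6 315.6] 0.002 0.032 [321.5 270. ] 0.002 0.01 [321.4 258. ] 0.002 0 [321.4 250.8] 
0.004 0.074 [321.6 316.2] 0.004 0.07 [321.6 310. ] 0.004 0.032 [321.5 265.5] 0.004 0.01 [321.4 254. ] 0.004 0 [321.4 247. ] 
[[196, 205, 204], [196, 202, 203], [193, 199, 199], [118, 123, 125], [77, 79, 82], [80, 79, 84], [103, 103, 104], [150, 147, 144], [159, 154, 150], [161, 157, 152], [134, 131, 129], [82, 85, 86], [76, 76, 80], [76, 72, 74], [90, 54, 40], [91, 43, 19], [92, 47, 20], [88, 43, 8], [89, 44, 20], [91, 45, 22], [89, 43, 19], [86, 40, 11], [90, 47, 19], [87, 42, 17], [91, 47, 21], [90, 43, 15], [87, 40, 17], [92, 49, 22], [88, 43, 18], [90, 45, 23], [86, 39, 13], [89, 43, 19], [93, 64, 53], [92, 98, 104], [118, 130, 136], [172, 189, 195], [124, 111, 110], [89, 43, 21], [90, 41, 12], [115, 55, 21]]
```

{"name": "play_rows", "arguments": {"steps": [{"x": 0.4, "y": -0.05, "z": -0.3, "wx": 0, "wy": 0, "wz": 0, "gripper": 1}, {"x": 0.43, "y": -0.05, "z": -0.4, "wx": 0, "wy": 0, "wz": 0, "gripper": 1}, {"x": 0, "y": 0, "z": -0.4, "wx": 0, "wy": 0, "wz": 0, "gripper": 1}, {"x": 0, "y": 0, "z": -0.4, "wx": 0, "wy": 0, "wz": 0, "gripper": 1}, {"x": 0, "y": 0, "z": -0.2, "wx": 0, "wy": 0, "wz": 0, "gripper": 1}]}}

```text
t: 5.35
tcp_pos: [0.4905, -0.0218, 0.0892]
tcp_rot: [-3.14, 0.003, 0.33]
ft_force: [-0.1, 1.1, -1.7]
grip_width: 0.0271
grasp_force: 30.0
```

{"name": "play_rows", "arguments": {"steps": [{"x": 0, "y": 0, "z": -0.2, "wx": 0, "wy": 0, "wz": 0, "gripper": 1}, {"x": 0, "y": 0, "z": -0.15, "wx": 0, "wy": 0, "wz": 0, "gripper": 1}, {"x": 0, "y": 0, "z": -0.06, "wx": 0, "wy": 0, "wz": 0, "gripper": 1}, {"x": 0, "y": 0, "z": 0, "wx": 0, "wy": 0, "wz": 0, "gripper": 1}, {"x": 0, "y": 0, "z": 0, "wx": 0, "wy": 0, "wz": 0, "gripper": 1}]}}

```text
t: 5.77
tcp_pos: [0.4923, -0.0215, 0.0719]
tcp_rot: [3.141, -0.001, 0.331]
ft_force: [-0.3, 0.2, -0.7]
grip_width: 0.0272
grasp_force: 30.0
```

```bash
python3 -c "
from h import *
p,c=save('wrist','w6');s=env.read_state();print(s['t'],s['tcp_pos'],s['tcp_rot'],s['ft_force'])
cv2.imwrite('pics/w6c.png',cv2.resize(p[100:360,200:440],None,fx=2.3,fy=2.3,interpolation=2))
a=np.array([.525,.0388]);b=.029
for x in(-.049,-.021):
  for y in(-.074,-.046): print(proj(c,[a[0]+x-b*y,a[1]+y+b*x,.024]).round(1))
T=s['tcp_pos'];print('sole',proj(c,[T[0],T[1],T[2]-.0348]),T[2]-.0348)"
```

```text
5.8167 [ 0.49244694 -0.02155064  0.07208102] [ 3.14063244e+00 -1.30917362e-03  3.30853829e-01] [-0.19018288  0.13664388 -1.06645865]
[339.1 296.7]
[290.  282.8]
[355.6 250.7]
[304.7 235.7]
sole [321.66543946 275.20130771] 0.03728101545579843
```

View pics/w6c.png

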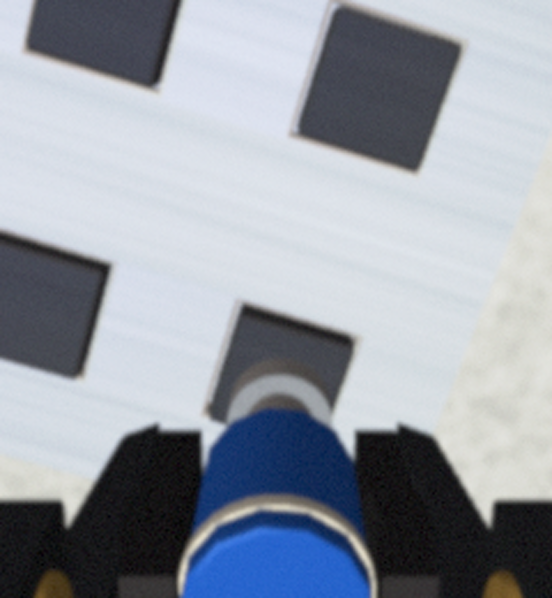

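The crop shows the foot above pad A, whose far edge matches the prediction within 1 px (the dark strip is the pad's side wall). Centring is good, so I'll descend gently.

{"name": "play_rows", "arguments": {"steps": [{"x": 0, "y": 0, "z": -0.1, "wx": 0, "wy": 0, "wz": 0, "gripper": 1}, {"x": 0, "y": 0, "z": -0.08, "wx": 0, "wy": 0, "wz": 0, "gripper": 1}, {"x": 0, "y": 0, "z": -0.05, "wx": 0, "wy": 0, "wz": 0, "gripper": 1}, {"x": 0, "y": 0, "z": 0, "wx": 0, "wy": 0, "wz": 0, "gripper": 1}, {"x": 0, "y": 0, "z": 0, "wx": 0, "wy": 0, "wz": 0, "gripper": 1}]}}

```text
t: 6.23
tcp_pos: [0.4916, -0.0213, 0.0595]
tcp_rot: [-3.141, 0.0, 0.331]
ft_force: [-0.5, 0.1, -1.2]
grip_width: 0.027
grasp_force: 30.0
```

{"name": "play_rows", "arguments": {"steps": [{"x": 0, "y": 0, "z": -0.016, "wx": 0, "wy": 0, "wz": 0, "gripper": 1}, {"x": 0, "y": 0, "z": 0, "wx": 0, "wy": 0, "wz": 0, "gripper": 1}, {"x": 0, "y": 0, "z": 0, "wx": 0, "wy": 0, "wz": 0, "gripper": 1}, {"x": 0, "y": 0, "z": 0, "wx": 0, "wy": 0, "wz": 0, "gripper": 1}, {"x": 0, "y": 0, "z": 0, "wx": 0, "wy": 0, "wz": 0, "gripper": 1}]}}

```text
t: 6.65
tcp_pos: [0.4919, -0.0214, 0.0591]
tcp_rot: [3.141, -0.0, 0.331]
ft_force: [0.1, -0.0, 1.0]
grip_width: 0.0274
grasp_force: 30.0
```

{"name": "play_rows", "arguments": {"steps": [{"x": 0, "y": 0, "z": -0.016, "wx": 0, "wy": 0, "wz": 0, "gripper": 1}, {"x": 0, "y": 0, "z": 0, "wx": 0, "wy": 0, "wz": 0, "gripper": 1}, {"x": 0, "y": 0, "z": 0, "wx": 0, "wy": 0, "wz": 0, "gripper": 1}, {"x": 0, "y": 0, "z": 0, "wx": 0, "wy": 0, "wz": 0, "gripper": 1}, {"x": 0, "y": 0, "z": 0, "wx": 0, "wy": 0, "wz": 0, "gripper": 1}]}}

```text
t: 7.07
tcp_pos: [0.4919, -0.0214, 0.0583]
tcp_rot: [3.141, -0.0, 0.331]
ft_force: [0.3, 0.0, 1.9]
grip_width: 0.0272
grasp_force: 30.0
```

{"name": "play_rows", "arguments": {"steps": [{"x": 0, "y": 0, "z": -0.016, "wx": 0, "wy": 0, "wz": 0, "gripper": 1}, {"x": 0, "y": 0, "z": 0, "wx": 0, "wy": 0, "wz": 0, "gripper": 1}, {"x": 0, "y": 0, "z": 0, "wx": 0, "wy": 0, "wz": 0, "gripper": 1}, {"x": 0, "y": 0, "z": 0, "wx": 0, "wy": 0, "wz": 0, "gripper": 1}, {"x": 0, "y": 0, "z": 0, "wx": 0, "wy": 0, "wz": 0, "gripper": 1}]}}

```text
t: 7.48
tcp_pos: [0.4919, -0.0214, 0.0575]
tcp_rot: [3.141, -0.0, 0.331]
ft_force: [-1.4, 0.6, 4.2]
grip_width: 0.0269
grasp_force: 30.0
```

{"name": "play_rows", "arguments": {"steps": [{"x": 0, "y": 0, "z": 0, "wx": 0, "wy": 0, "wz": 0, "gripper": 1}, {"x": 0, "y": 0, "z": 0, "wx": 0, "wy": 0, "wz": 0, "gripper": 1}, {"x": 0, "y": 0, "z": 0, "wx": 0, "wy": 0, "wz": 0, "gripper": 1}, {"x": 0, "y": 0, "z": 0, "wx": 0, "wy": 0, "wz": 0, "gripper": 1}, {"x": 0, "y": 0, "z": 0, "wx": 0, "wy": 0, "wz": 0, "gripper": 1}]}}

```text
t: 7.9
tcp_pos: [0.4919, -0.0214, 0.0574]
tcp_rot: [3.141, -0.0, 0.331]
ft_force: [-0.1, 0.7, 3.5]
grip_width: 0.027
grasp_force: 30.0
```

Contact begins at TCP z of about 0.059, so pad A looks nominal. Next is pad B: lift, shift, and descend first to about 0.0595.

{"name": "play_rows", "arguments": {"steps": [{"x": 0, "y": 0, "z": 0.25, "wx": 0, "wy": 0, "wz": 0, "gripper": 1}, {"x": 0, "y": 0, "z": 0, "wx": 0, "wy": 0, "wz": 0, "gripper": 1}, {"x": -0.02, "y": 0.5, "z": 0, "wx": 0, "wy": 0, "wz": 0, "gripper": 1}, {"x": -0.02, "y": 0.5, "z": 0, "wx": 0, "wy": 0, "wz": 0, "gripper": 1}, {"x": 0, "y": 0.184, "z": 0, "wx": 0, "wy": 0, "wz": 0, "gripper": 1}]}}

```text
t: 8.32
tcp_pos: [0.4886, 0.0399, 0.0689]
tcp_rot: [-3.14, 0.001, 0.331]
ft_force: [0.8, -0.0, -1.6]
grip_width: 0.0272
grasp_force: 30.0
```

{"name": "play_rows", "arguments": {"steps": [{"x": 0, "y": 0, "z": 0, "wx": 0, "wy": 0, "wz": 0, "gripper": 1}, {"x": 0, "y": 0, "z": -0.1, "wx": 0, "wy": 0, "wz": 0, "gripper": 1}, {"x": 0, "y": 0, "z": -0.06, "wx": 0, "wy": 0, "wz": 0, "gripper": 1}, {"x": 0, "y": 0, "z": -0.04, "wx": 0, "wy": 0, "wz": 0, "gripper": 1}, {"x": 0, "y": 0, "z": 0, "wx": 0, "wy": 0, "wz": 0, "gripper": 1}]}}

```text
t: 8.73
tcp_pos: [0.4893, 0.0371, 0.059]
tcp_rot: [-3.141, 0.001, 0.33]
ft_force: [-0.0, -0.2, -2.3]
grip_width: 0.0272
grasp_force: 30.0
```

{"name": "play_rows", "arguments": {"steps": [{"x": 0, "y": 0, "z": 0, "wx": 0, "wy": 0, "wz": 0, "gripper": 1}, {"x": 0, "y": 0, "z": 0, "wx": 0, "wy": 0, "wz": 0, "gripper": 1}, {"x": 0, "y": 0, "z": 0, "wx": 0, "wy": 0, "wz": 0, "gripper": 1}, {"x": 0, "y": 0, "z": 0, "wx": 0, "wy": 0, "wz": 0, "gripper": 1}, {"x": 0, "y": 0, "z": 0, "wx": 0, "wy": 0, "wz": 0, "gripper": 1}]}}

```text
t: 9.15
tcp_pos: [0.4899, 0.0378, 0.06]
tcp_rot: [3.141, -0.0, 0.331]
ft_force: [-0.1, -0.1, -1.1]
grip_width: 0.0273
grasp_force: 30.0
```

{"name": "play_rows", "arguments": {"steps": [{"x": 0, "y": 0, "z": -0.016, "wx": 0, "wy": 0, "wz": 0, "gripper": 1}, {"x": 0, "y": 0, "z": -0.016, "wx": 0, "wy": 0, "wz": 0, "gripper": 1}, {"x": 0, "y": 0, "z": -0.016, "wx": 0, "wy": 0, "wz": 0, "gripper": 1}, {"x": 0, "y": 0, "z": 0, "wx": 0, "wy": 0, "wz": 0, "gripper": 1}, {"x": 0, "y": 0, "z": 0, "wx": 0, "wy": 0, "wz": 0, "gripper": 1}]}}

```text
t: 9.57
tcp_pos: [0.49, 0.0379, 0.0576]
tcp_rot: [3.141, -0.0, 0.331]
ft_force: [-0.8, -1.0, 1.0]
grip_width: 0.0274
grasp_force: 30.0
```

{"name": "play_rows", "arguments": {"steps": [{"x": 0, "y": 0, "z": 0, "wx": 0, "wy": 0, "wz": 0, "gripper": 1}, {"x": 0, "y": 0, "z": 0, "wx": 0, "wy": 0, "wz": 0, "gripper": 1}, {"x": 0, "y": 0, "z": 0, "wx": 0, "wy": 0, "wz": 0, "gripper": 1}, {"x": 0, "y": 0, "z": 0, "wx": 0, "wy": 0, "wz": 0, "gripper": 1}, {"x": 0, "y": 0, "z": 0, "wx": 0, "wy": 0, "wz": 0, "gripper": 1}]}}

```text
t: 9.98
tcp_pos: [0.4899, 0.0379, 0.0575]
tcp_rot: [3.141, -0.0, 0.331]
ft_force: [-0.5, 0.2, 1.2]
grip_width: 0.0272
grasp_force: 30.0
```

B is about 1 mm lower, so it is the low pad. On to C.

{"name": "play_rows", "arguments": {"steps": [{"x": 0, "y": 0, "z": 0.25, "wx": 0, "wy": 0, "wz": 0, "gripper": 1}, {"x": 0, "y": 0, "z": 0, "wx": 0, "wy": 0, "wz": 0, "gripper": 1}, {"x": -0.016, "y": 0.5, "z": 0, "wx": 0, "wy": 0, "wz": 0, "gripper": 1}, {"x": -0.016, "y": 0.5, "z": 0, "wx": 0, "wy": 0, "wz": 0, "gripper": 1}, {"x": 0, "y": 0.198, "z": 0, "wx": 0, "wy": 0, "wz": 0, "gripper": 1}]}}

```text
t: 10.4
tcp_pos: [0.4876, 0.0996, 0.0695]
tcp_rot: [-3.141, 0.0, 0.331]
ft_force: [-0.4, 0.6, -1.7]
grip_width: 0.0273
grasp_force: 30.0
```

{"name": "play_rows", "arguments": {"steps": [{"x": 0, "y": 0, "z": 0, "wx": 0, "wy": 0, "wz": 0, "gripper": 1}, {"x": 0, "y": 0, "z": -0.1, "wx": 0, "wy": 0, "wz": 0, "gripper": 1}, {"x": 0, "y": 0, "z": -0.06, "wx": 0, "wy": 0, "wz": 0, "gripper": 1}, {"x": 0, "y": 0, "z": -0.04, "wx": 0, "wy": 0, "wz": 0, "gripper": 1}, {"x": 0, "y": 0, "z": 0, "wx": 0, "wy": 0, "wz": 0, "gripper": 1}]}}

```text
t: 10.82
tcp_pos: [0.4879, 0.0969, 0.0592]
tcp_rot: [-3.141, 0.001, 0.33]
ft_force: [-0.9, -0.8, -1.7]
grip_width: 0.0268
grasp_force: 30.0
```

{"name": "play_rows", "arguments": {"steps": [{"x": 0, "y": 0, "z": 0, "wx": 0, "wy": 0, "wz": 0, "gripper": 1}, {"x": 0, "y": 0, "z": 0, "wx": 0, "wy": 0, "wz": 0, "gripper": 1}, {"x": 0, "y": 0, "z": 0, "wx": 0, "wy": 0, "wz": 0, "gripper": 1}, {"x": 0, "y": 0, "z": 0, "wx": 0, "wy": 0, "wz": 0, "gripper": 1}, {"x": 0, "y": 0, "z": 0, "wx": 0, "wy": 0, "wz": 0, "gripper": 1}]}}

```text
t: 11.23
tcp_pos: [0.4883, 0.0977, 0.0601]
tcp_rot: [3.142, -0.0, 0.331]
ft_force: [0.4, 0.3, -1.1]
grip_width: 0.0272
grasp_force: 30.0
```

{"name": "play_rows", "arguments": {"steps": [{"x": 0, "y": 0, "z": -0.016, "wx": 0, "wy": 0, "wz": 0, "gripper": 1}, {"x": 0, "y": 0, "z": -0.016, "wx": 0, "wy": 0, "wz": 0, "gripper": 1}, {"x": 0, "y": 0, "z": -0.016, "wx": 0, "wy": 0, "wz": 0, "gripper": 1}, {"x": 0, "y": 0, "z": 0, "wx": 0, "wy": 0, "wz": 0, "gripper": 1}, {"x": 0, "y": 0, "z": 0, "wx": 0, "wy": 0, "wz": 0, "gripper": 1}]}}

```text
t: 11.65
tcp_pos: [0.4885, 0.0978, 0.0579]
tcp_rot: [3.141, -0.001, 0.331]
ft_force: [-1.1, -0.1, 2.8]
grip_width: 0.0272
grasp_force: 30.0
```

{"name": "play_rows", "arguments": {"steps": [{"x": 0, "y": 0, "z": 0, "wx": 0, "wy": 0, "wz": 0, "gripper": 1}, {"x": 0, "y": 0, "z": 0, "wx": 0, "wy": 0, "wz": 0, "gripper": 1}, {"x": 0, "y": 0, "z": 0, "wx": 0, "wy": 0, "wz": 0, "gripper": 1}, {"x": 0, "y": 0, "z": 0, "wx": 0, "wy": 0, "wz": 0, "gripper": 1}, {"x": 0, "y": 0, "z": 0, "wx": 0, "wy": 0, "wz": 0, "gripper": 1}]}}

```text
t: 12.07
tcp_pos: [0.4884, 0.0978, 0.0577]
tcp_rot: [3.141, -0.0, 0.331]
ft_force: [0.0, 0.1, 3.3]
grip_width: 0.0266
grasp_force: 30.0
```

{"name": "play_rows", "arguments": {"steps": [{"x": 0, "y": 0, "z": 0.25, "wx": 0, "wy": 0, "wz": 0, "gripper": 1}, {"x": 0, "y": 0, "z": 0, "wx": 0, "wy": 0, "wz": 0, "gripper": 1}, {"x": 0.5, "y": 0.02, "z": 0, "wx": 0, "wy": 0, "wz": 0, "gripper": 1}, {"x": 0.5, "y": 0.02, "z": 0, "wx": 0, "wy": 0, "wz": 0, "gripper": 1}, {"x": 0.4, "y": 0, "z": 0, "wx": 0, "wy": 0, "wz": 0, "gripper": 1}]}}

```text
t: 12.48
tcp_pos: [0.5592, 0.0999, 0.0695]
tcp_rot: [3.142, -0.0, 0.331]
ft_force: [-0.5, 0.0, -0.6]
grip_width: 0.027
grasp_force: 30.0
```

{"name": "play_rows", "arguments": {"steps": [{"x": 0, "y": 0, "z": 0, "wx": 0, "wy": 0, "wz": 0, "gripper": 1}, {"x": 0, "y": 0, "z": 0, "wx": 0, "wy": 0, "wz": 0, "gripper": 1}, {"x": 0, "y": 0, "z": -0.1, "wx": 0, "wy": 0, "wz": 0, "gripper": 1}, {"x": 0, "y": 0, "z": -0.06, "wx": 0, "wy": 0, "wz": 0, "gripper": 1}, {"x": 0, "y": 0, "z": -0.03, "wx": 0, "wy": 0, "wz": 0, "gripper": 1}]}}

```text
t: 12.9
tcp_pos: [0.5571, 0.0999, 0.06]
tcp_rot: [-3.141, 0.001, 0.331]
ft_force: [-1.4, 0.4, 5.8]
grip_width: 0.0275
grasp_force: 30.0
```

{"name": "play_rows", "arguments": {"steps": [{"x": 0, "y": 0, "z": 0, "wx": 0, "wy": 0, "wz": 0, "gripper": 1}, {"x": 0, "y": 0, "z": 0, "wx": 0, "wy": 0, "wz": 0, "gripper": 1}, {"x": 0, "y": 0, "z": 0, "wx": 0, "wy": 0, "wz": 0, "gripper": 1}, {"x": 0, "y": 0, "z": 0, "wx": 0, "wy": 0, "wz": 0, "gripper": 1}, {"x": 0, "y": 0, "z": 0, "wx": 0, "wy": 0, "wz": 0, "gripper": 1}]}}

```text
t: 13.32
tcp_pos: [0.5581, 0.0998, 0.0607]
tcp_rot: [3.142, -0.0, 0.331]
ft_force: [-2.3, 0.2, 3.4]
grip_width: 0.027
grasp_force: 30.0
```

Pad F pushes back at 0.0607, with contact at about 0.062, so it stands roughly 3 mm high. I'll unload the spring and check centring before release.

{"name": "play_rows", "arguments": {"steps": [{"x": 0, "y": 0, "z": 0.026, "wx": 0, "wy": 0, "wz": 0, "gripper": 1}, {"x": 0, "y": 0, "z": 0, "wx": 0, "wy": 0, "wz": 0, "gripper": 1}, {"x": 0, "y": 0, "z": 0, "wx": 0, "wy": 0, "wz": 0, "gripper": 1}, {"x": 0, "y": 0, "z": 0, "wx": 0, "wy": 0, "wz": 0, "gripper": 1}, {"x": 0, "y": 0, "z": 0, "wx": 0, "wy": 0, "wz": 0, "gripper": 1}]}}

```text
t: 13.73
tcp_pos: [0.5582, 0.0997, 0.0617]
tcp_rot: [3.142, -0.0, 0.331]
ft_force: [0.1, 0.1, -0.0]
grip_width: 0.0272
grasp_force: 30.0
```

```bash
python3 -c "
from h import *
p,c=save('wrist','w7');s=env.read_state();print(s['t'],s['tcp_pos'],s['tcp_rot'],s['ft_force'])
T=s['tcp_pos'];a=np.array([.525,.0388]);b=.029
def q(P):
    return ((np.array(P)).round().astype(int)*16)
big=cv2.resize(p[180:340,220:420],None,fx=4,fy=4,interpolation=2)[:600]
t=np.linspace(0,6.283,60)
for z,r,col in((.0348,.011,(0,0,255)),(.0248,.011,(0,255,255))):
  pts=[(proj(c,[T[0]+r*np.cos(k),T[1]+r*np.sin(k),T[2]-z])-[220,180])*4 for k in t]
  cv2.polylines(big,[np.array(pts).astype(int)],True,col,1)
S=[(.021,.046),(.049,.046),(.049,.074),(.021,.074)]
pts=[(proj(c,[a[0]+x-b*y,a[1]+y+b*x,.027])-[220,180])*4 for x,y in S]
cv2.polylines(big,[np.array(pts).astype(int)],True,(0,255,0),1)
cv2.imwrite('pics/w7c.png',big)"
```

```text
13.7833 [0.55824993 0.09972011 0.06174877] [ 3.14153360e+00 -1.02598615e-04  3.30757018e-01] [ 0.4607316  -0.23918037  0.57419698]
```

View pics/w7c.png

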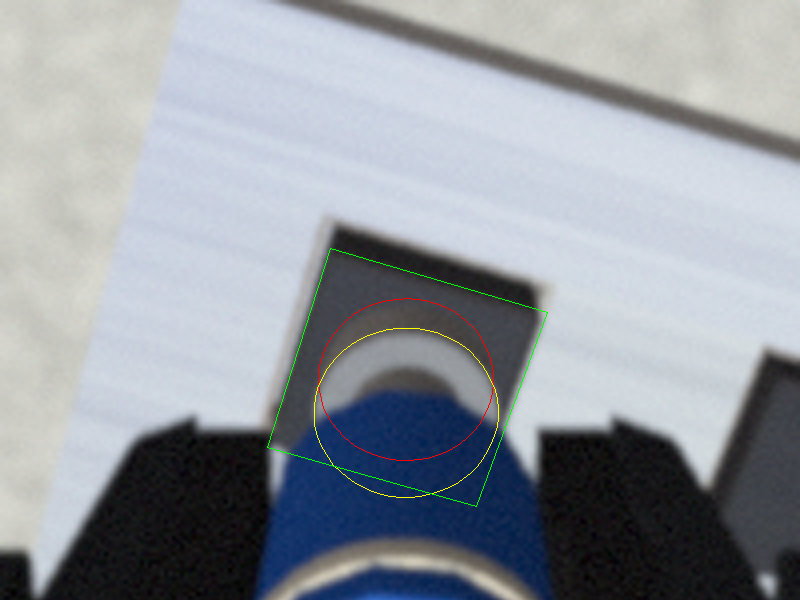

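The crop shows the foot centred on pad F within about 1 mm, with the overlay circle at (406,380) and the pad at (406,378). The spring is nearly unloaded, so I'll release and rise.

{"name": "play_rows", "arguments": {"steps": [{"x": 0, "y": 0, "z": 0, "wx": 0, "wy": 0, "wz": 0, "gripper": 0.3}, {"x": 0, "y": 0, "z": 0, "wx": 0, "wy": 0, "wz": 0, "gripper": 0.1}, {"x": 0, "y": 0, "z": 0, "wx": 0, "wy": 0, "wz": 0, "gripper": -0.3}, {"x": 0, "y": 0, "z": 0, "wx": 0, "wy": 0, "wz": 0, "gripper": -1}, {"x": 0, "y": 0, "z": 0, "wx": 0, "wy": 0, "wz": 0, "gripper": -1}]}}

```text
t: 14.2
tcp_pos: [0.5582, 0.0997, 0.0618]
tcp_rot: [3.142, 0.0, 0.331]
ft_force: [-0.5, 0.0, -0.5]
grip_width: 0.0557
grasp_force: 0.0
```

{"name": "play_rows", "arguments": {"steps": [{"x": 0, "y": 0, "z": 0, "wx": 0, "wy": 0, "wz": 0, "gripper": -1}, {"x": 0, "y": 0, "z": 0, "wx": 0, "wy": 0, "wz": 0, "gripper": -1}, {"x": 0, "y": 0, "z": 0, "wx": 0, "wy": 0, "wz": 0, "gripper": -1}, {"x": 0, "y": 0, "z": 0, "wx": 0, "wy": 0, "wz": 0, "gripper": -1}, {"x": 0, "y": 0, "z": 0, "wx": 0, "wy": 0, "wz": 0, "gripper": -1}]}}

```text
t: 14.62
tcp_pos: [0.5582, 0.0998, 0.0618]
tcp_rot: [-3.142, 0.0, 0.331]
ft_force: [-1.1, 0.2, -0.5]
grip_width: 0.0874
grasp_force: 0.0
```

{"name": "play_rows", "arguments": {"steps": [{"x": 0, "y": 0, "z": 0.2, "wx": 0, "wy": 0, "wz": 0, "gripper": -1}, {"x": 0, "y": 0, "z": 0.5, "wx": 0, "wy": 0, "wz": 0, "gripper": -1}, {"x": 0, "y": 0, "z": 0.6, "wx": 0, "wy": 0, "wz": 0, "gripper": -1}, {"x": 0, "y": 0, "z": 0.6, "wx": 0, "wy": 0, "wz": 0, "gripper": -1}, {"x": 0, "y": 0, "z": 0.6, "wx": 0, "wy": 0, "wz": 0, "gripper": -1}]}}

```text
t: 15.03
tcp_pos: [0.5579, 0.0998, 0.1888]
tcp_rot: [3.142, -0.0, 0.331]
ft_force: [-0.5, 0.1, 0.5]
grip_width: 0.0879
grasp_force: 0.0
```

{"name": "play_rows", "arguments": {"steps": [{"x": 0, "y": 0, "z": 0, "wx": 0, "wy": 0, "wz": 0, "gripper": -1}, {"x": 0, "y": 0, "z": 0, "wx": 0, "wy": 0, "wz": 0, "gripper": -1}, {"x": 0, "y": 0, "z": 0, "wx": 0, "wy": 0, "wz": 0, "gripper": -1}, {"x": 0, "y": 0, "z": 0, "wx": 0, "wy": 0, "wz": 0, "gripper": -1}, {"x": 0, "y": 0, "z": 0, "wx": 0, "wy": 0, "wz": 0, "gripper": -1}]}}

```text
t: 15.45
tcp_pos: [0.5572, 0.0998, 0.1853]
tcp_rot: [-3.141, 0.003, 0.331]
ft_force: [0.5, 0.8, -0.3]
grip_width: 0.0882
grasp_force: 0.0
```

```bash
python3 -c "
from h import *
for n,k in(('wrist','w8'),('side','side8')):
    p,c=save(n,k);im=p.astype(int);m=((im[...,0]-im[...,2]>60)&(im[...,0]>im[...,1]+35)&(im[...,2]<80)).astype(np.uint8)
    if n=='side': m[:,500:]=0
    N,l,st,ce=cv2.connectedComponentsWithStats(m)
    for i in range(1,N):
        if st[i][4]>15: print(n,st[i],ce[i].round(1))
    print(' pred top',proj(c,[.5582,.0997,.101]).round(1),'grip bottom',proj(c,[.5582,.0997,.059]).round(1))
s=env.read_state();print(s['t'],s['tcp_pos'],s['grip_width'])"
```

```text
wrist [305 209  22  14 133] [315.1 214. ]
wrist [ 301  221   42   41 1333] [321.9 241.2]
 pred top [322.2 242.1] grip bottom [322.1 223.9]
side [289 234   9   7  47] [293.  236.6]
side [290 243   8   8  53] [293.5 246.6]
 pred top [292.5 235.9] grip bottom [293.2 248.5]
15.55 [0.55746991 0.09976267 0.18556412] 0.08823381860530154
```

The probe's top is where I predicted in both cameras, so it is standing upright and free. Handing in.

```bash
python3 -c "
from station import env
print(env.close_job())"
```

```text
the job is handed in; nothing more can be done
None
```

I handed the job in with the probe standing upright and free on the high pad (plate x = +35, y = +60 mm), centred to within about 1 mm; that pad felt about 3 mm higher than the ones at (−35, −60) and (−35, +60), (−35, 0) was the low one, and I left (+35, 0) and (+35, −60) unfelt because only one pad can be high.

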